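# Slide the folding board out over the end of the ledge

## Robot

A 7-joint arm with a two-finger parallel gripper is mounted at the origin on the work surface. World frame = base frame: x ahead of the robot, y to its left, z up, the work surface at z = 0. Lengths are in mm, angles in rad, forces in N, time in s.
With the tool pointing down it reaches from about 400 to 850 mm from the base axis. Payload 4.5 kg.
Tool frame: the origin (TCP) lies on the centre line of the jaws, within the pads' length; the fingertips stand 19 mm ahead of it and the grasp point (between the pads) is the TCP; z points along the fingers, y is the line along which they close (so a half turn about z gives the same grasp; the last joint's range is limited). The gripper opens to 88 mm and grips with 3 to 60 N. Pads are 18 mm wide; open, the fingers measure 123 mm over their backs; the gripper's body (75 mm by 187 mm) begins 45 mm behind the grasp point.
Start: joints at [-1.169, 0.689, -0.195, 1.565, 0.157, 0.902, -0.215], TCP at [224.709, 583.23, 257.743] pointing down, gripper open.
Joint ranges: [-3.01, 3.01], [-0.46, 2.08], [-1.47, 1.51], [0.13, 2.56], [-1, 4.14], [0.04, 2.09], [-2.66, 2.66]. Speed limits (rad/s): [2.57, 2.57, 3.14, 3.14, 3.14, 3.14, 3.14].

## Interface

Orientations are given as [roll, pitch, yaw] about the fixed x, y, z axes, in that order (R = Rz(yaw) Ry(pitch) Rx(roll)).
In Python, from workcell import readout, eyes, ticket gives the robot as it stands.
- The arm moves only by the shell command python3 -m pendant 'ROWS' [FORCE]. ROWS is JSON, a list of rows, each a list of 3 entries, a list of its own where there are three numbers: the shift along the tool's x, y, z in mm, then the turn, a rotation vector about the tool's x, y, z in rad, then the finger opening in mm, from 0 to 88.1. In form: [[[tx, ty, tz], [ax, ay, az], gripper], ...]. A call has 1 to 10 rows; each row shifts and turns the commanded pose from where the row before left it, along the tool's axes as they then stand; what a row does not reach is not made up. A row lasts 1/8 s, in which the tool goes at most 62.5 mm and 10.7 degrees, less where a joint would pass 70% of its speed; a pose out of reach is approached as far as the arm can. A call is refused whole if a number of a shift passes 62.5 or a number of a turn 0.188, either way. A call with a gripper value outside its range is refused whole. The fingers move at their own pace and stop on an object; FORCE is the grip in N (left out, the last holds). Time passes only in rows, so rows that do not move let the fingers close. It gives the time, the measured TCP pose, the force, the opening and the grip force at its end, in the units of the state.
- readout.observe(): the state, without advancing time (a new reading comes with each control period).
- eyes.capture(name): name is "scene" or "top" or "wrist"; returns a dict with "img" (400x640x3 uint8, red, green, blue), "camera_matrix" (3x3 intrinsics, pixels), "origin" and "rotation" of the camera in the world. Camera axes: x right, y down, z forward; pixel columns grow to the right and rows downward; lengths in mm; the calibration is good to about 2 mm. The wrist camera is an equidistant fisheye: a pixel r from the principal point sees the ray r / f radians off the axis. A picture is of the moment at which its call begins. There is no depth.
- ticket.close_job(): hands the job in; it is judged then, once.
The state is a dict: "time_s": time; "joint_positions": joint angles; "joint_velocities": joint speeds; "tau": joint torques, N m; "eef_pos": TCP position; "eef_rot": TCP orientation; "wrist_force": force on the tool from outside, world axes, zero at the start; "moment": the same for the moment, N m; "width": finger opening in mm; "grasp_force": force on a finger pad.
Only numpy, scipy, OpenCV 4.12 (cv2) and the standard library are available. Lean on these libraries where they do the work, as an engineer would, in place of code of your own. Each camera call takes 0.05 s, during which the arm holds its last target. There are 200 camera calls.

## Task

Push the thin grey folding board along the plywood ledge towards the open carton, until it sticks out past that end of the ledge by about 4 cm, so that the packer can take it by its edge. Only push it: do not lift, tip or drop it, leave it lying straight along the ledge, and do not disturb the tape roll, the thread cone or the mug.

Things in the scene. Friction and masses are not known exactly. Their poses are not given: they have to be found in the camera images.
- ledge: Fixed plywood riser shelf, 360 mm long (its y axis) and 170 mm deep (its x axis); origin at the centre of its footprint, on the bench. Its flat top is 70 mm above the bench, and its two ends are open, at y = +180 and -180 mm in its frame. Along its whole far long side (its +x) runs a back rail 12 mm thick that stands 14 mm above the top, with its inner face at x = +73 mm. Its place and yaw vary.
- board: Thin grey plastic folding board with fine dark guide lines, loose, lying flat on the ledge near its middle: 120 mm (its x) by 180 mm (its y, roughly along the ledge) by 6 mm thick, about 0.17 kg, slides with ordinary friction (pushing takes 1 to 3 N). Origin at the centre of its underside, so its end edges are 90 mm from the origin along its y.
- carton: Open-topped cardboard carton 200 x 200 mm, 110 mm high, fixed on the bench beyond one end of the ledge, about 380 mm from the ledge's centre; it may be at either end. Origin at the centre of its underside. The board goes to the end on this side, but stays on the ledge and does not reach the carton.
- printer: Desktop label printer, grey with a black hood, 190 (x) by 150 (y) by 125 mm high, fixed on the bench beyond the other end of the ledge. Origin at the centre of its underside.
- tape_roll: Roll of clear tape, loose, standing flat on the bench on the robot's side of the ledge: outer diameter 96 mm, 50 mm high. Origin at the centre of its underside. To be left alone.
- thread_cone: Cone of blue thread, loose, on the bench on the robot's side of the ledge: 52 mm diameter at the foot, 90 mm high. Origin at the centre of its underside. To be left alone.
- pen_mug: White mug, loose, on the bench beyond the ledge's back rail: 72 mm diameter, 85 mm high. Origin at the centre of its underside. To be left alone.
Mind the look-alikes: they are no part of the job. Several things have the shape of the board; the one meant has the colours described above.

How it is judged:
By the outcome, as a careful person would: the job done as asked, in the order asked, and still so for the second after the job is handed in, with the robot touching nothing.
It also fails if it takes over 35 s, if anything falls off the work surface, if the arm or the gripper's body presses on something with over 40 N, if the wrist force passes 120 N, or if a joint passes its speed limit or range.

## Working session

There is one attempt and no reset: what is moved stays moved. The work goes in short steps, Python scripts to look and compute and a shell command to move; the robot and the scene stay as the last step left them, time stands still between calls to the robot, and variables do not carry over. Pictures are saved under pics/ and viewed, at most 10 in all, crops included, and the job is handed in when it is done.

```bash
mkdir -p pics; ls; cat > h.py <<'E'
import numpy as np,cv2
from workcell import readout,eyes,ticket
def cap(n,f=None):
    c=eyes.capture(n)
    if f: cv2.imwrite(f,c["img"][:,:,::-1])
    return c
def ray(c,uv,z):
    K=np.array(c["camera_matrix"]);R=np.array(c["rotation"]);o=np.array(c["origin"])
    d=R@np.linalg.solve(K,[uv[0],uv[1],1.]); return o+d*(z-o[2])/d[2]
def proj(c,p):
    K=np.array(c["camera_matrix"]);R=np.array(c["rotation"]);q=K@(R.T@(np.array(p)-c["origin"])); return q[:2]/q[2]
E
python3 - <<'E'
from h import *
a=cap("top","pics/top.png");b=cap("scene","pics/scene.png")
for c in(a,b):print(np.round(c["camera_matrix"],1).tolist(),np.round(c["origin"]),np.round(c["rotation"],3).tolist())
print(readout.observe())
E
```

```text
pics
[[413.0, 0.0, 318.1], [0.0, 413.0, 188.0], [0.0, 0.0, 1.0]] [ 292.   38. 1159.] [-2.953, -0.006, -1.561]
[[364.4, 0.0, 315.5], [0.0, 364.4, 199.2], [0.0, 0.0, 1.0]] [ 963. -435. 1054.] [-2.562, 0.013, 0.746]
{'time_s': 0.1, 'joint_positions': array([-1.1692105 ,  0.68991157, -0.19454402,  1.56621429,  0.1572975 ,
        0.90248952, -0.21508995]), 'joint_velocities': array([-0.00074528, -0.00093489, -0.00081355, -0.00136859, -0.00024118,
       -0.00018025, -0.00020615]), 'tau': array([-3.63818755e-03, -5.28504431e+01, -1.27192140e+00, -1.53839904e+01,
       -5.26883290e-02,  1.99213151e-03,  4.03204194e-05]), 'eef_pos': array([224.55556959, 582.70557309, 256.99051512]), 'eef_rot': array([-3.13996467e+00,  9.83033438e-05,  2.77390702e+00]), 'wrist_force': array([-0.24401889,  0.33170442, -0.55278529]), 'moment': array([ 0.01068796, -0.02667279,  0.03568088]), 'grasp_force': 0.0, 'width': 88.41802278908995}
```

View pics/top.png

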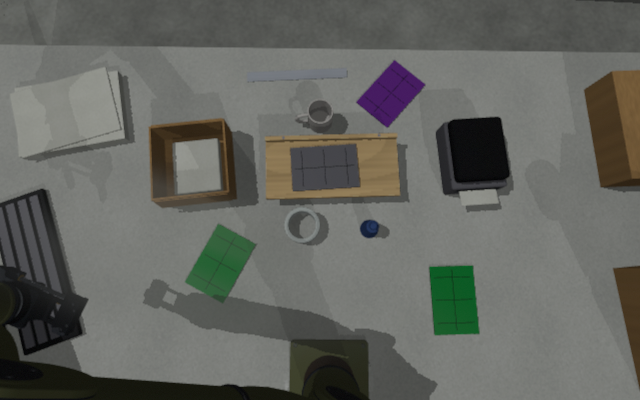

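View pics/scene.png

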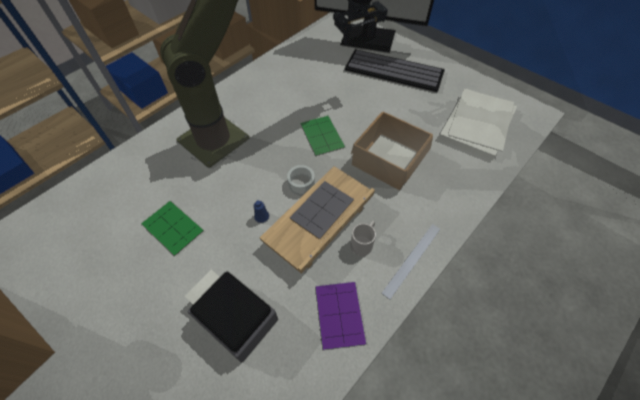

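The top view shows the carton at about (193,162), the ledge at x 265–400, y 135–198, and the printer at about (475,155). In world axes, image left is +y.

Board-shaped candidates in the top view:
- grey, on the ledge (325,167)
- purple (391,93)
- green (221,262)
- green (455,300)

Only the one at (325,167) is grey with dark lines and lies on the ledge. I'll confirm it in a crop and measure it.

```bash
cat > h.py <<'E'
import numpy as np,cv2
from scipy.spatial.transform import Rotation as Ro
from workcell import readout,eyes,ticket
def cap(n,f=None):
    c=eyes.capture(n); c["R"]=Ro.from_euler("xyz",c["rotation"]).as_matrix()
    if f: cv2.imwrite(f,c["img"][:,:,::-1])
    return c
def ray(c,uv,z):
    K=np.array(c["camera_matrix"]);o=np.array(c["origin"])
    d=c["R"]@np.linalg.solve(K,[uv[0],uv[1],1.]); return (o+d*(z-o[2])/d[2])[:2]
def proj(c,p):
    K=np.array(c["camera_matrix"]);q=K@(c["R"].T@(np.array(p)-c["origin"])); return q[:2]/q[2]
def big(m,roi):
    z=np.zeros_like(m);x0,y0,x1,y1=roi;z[y0:y1,x0:x1]=m[y0:y1,x0:x1]
    z=cv2.morphologyEx(z,cv2.MORPH_CLOSE,np.ones((5,5),np.uint8))
    return max(cv2.findContours(z,cv2.RETR_EXTERNAL,cv2.CHAIN_APPROX_NONE)[0],key=cv2.contourArea)
def rect(c,cnt,z):
    P=np.array([ray(c,p,z) for p in cnt[:,0,:]],np.float32); r=cv2.minAreaRect(P)
    return r,cv2.boxPoints(r)
def masks(c):
    hsv=cv2.cvtColor(c["img"],cv2.COLOR_RGB2HSV); H,S,V=cv2.split(hsv)
    wood=((H>8)&(H<28)&(S>60)).astype(np.uint8)*255
    grey=((S<60)&(V<105)).astype(np.uint8)*255
    return wood,grey
E
python3 - <<'E'
from h import *
c=cap("top"); w,g=masks(c)
s=cap("scene"); w2,g2=masks(s)
print("hsv board",cv2.cvtColor(c["img"],cv2.COLOR_RGB2HSV)[[160,180],[310,335]],"wood",cv2.cvtColor(c["img"],cv2.COLOR_RGB2HSV)[[165,165],[280,380]])
vis=[]
for n,cc,ww,gg,roi in(("top",c,w,g,(255,125,412,205)),("scene",s,w2,g2,(255,165,378,270))):
    x0,y0,x1,y1=roi; inner=(roi[0]+15,roi[1]+12,roi[2]-15,roi[3]-10)
    cw=big(ww,roi); cb=big(gg,inner)
    rb,bb=rect(cc,cb,76); rw,bw=rect(cc,cw,70)
    print(n,"board",np.round(rb[0]),np.round(rb[1]),round(rb[2],1),np.round(bb).tolist())
    print(n,"ledge",np.round(rw[0]),np.round(rw[1]),round(rw[2],1),np.round(bw).tolist())
    im=cc["img"][:,:,::-1].copy(); cv2.drawContours(im,[cb],-1,(0,0,255),1);cv2.drawContours(im,[cw],-1,(255,0,0),1)
    both=np.hstack([cc["img"][y0:y1,x0:x1,::-1],im[y0:y1,x0:x1]]); vis.append(cv2.resize(both,(780,int(both.shape[0]*780/both.shape[1])),interpolation=cv2.INTER_NEAREST))
cv2.imwrite("pics/crop.png",np.vstack(vis)[:600])
E
```

```text
hsv board [[128  14  74]
 [120  17  75]] wood [[ 19  99 137]
 [ 19 104 130]]
top board [557.  17.] [120. 180.] 4.5 [[490.0, 102.0], [504.0, -78.0], [624.0, -68.0], [610.0, 111.0]]
top ledge [564.  -3.] [177. 361.] 2.2 [[468.0, 174.0], [482.0, -187.0], [659.0, -180.0], [645.0, 180.0]]
scene board [556.  14.] [122. 178.] 4.7 [[488.0, 98.0], [502.0, -80.0], [624.0, -70.0], [609.0, 108.0]]
scene ledge [564.  -2.] [177. 370.] 2.5 [[468.0, 179.0], [484.0, -191.0], [661.0, -183.0], [645.0, 187.0]]
```

View pics/crop.png

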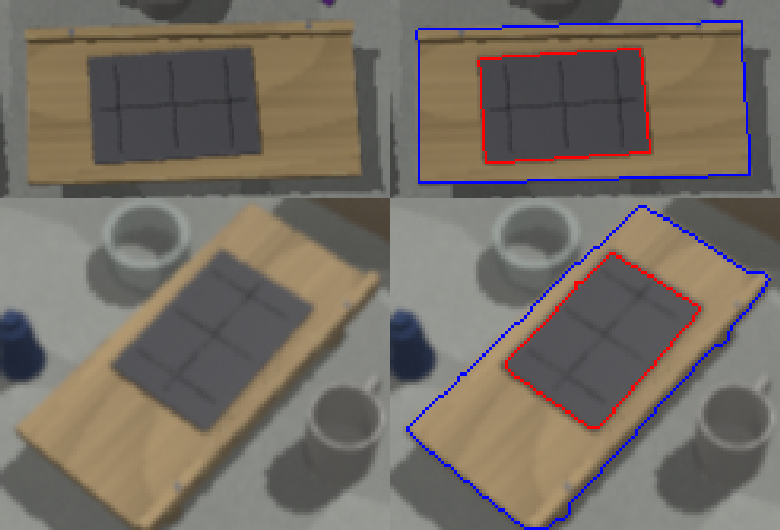

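The crop confirms the grey lined board on the ledge. Both views agree and the size matches 120×180: centre (557,16), yaw about 4.5°. The ledge centre is about (560,-3) with yaw about 2.3°.

So the push is about 111 mm along the ledge's +y. I'll set tool y across the ledge and open the fingers to 50 mm, which gives a two-point, self-aligning push on the board's -y edge.

```bash
python3 -m pendant '[[[0,0,0],[0,0,0.166],50],[[0,0,0],[0,0,0.166],50],[[0,0,0],[0,0,0.166],50],[[0,0,0],[0,0,0.166],50],[[0,0,0],[0,0,0.166],50],[[0,0,0],[0,0,0.166],50],[[0,0,0],[0,0,0.166],50],[[0,0,0],[0,0,0],50],[[-20,10,0],[0,0,0],50],[[-40,20,0],[0,0,0],50]]'
```

```text
time_s: 1.45
eef_pos: [256.0, 525.4, 257.4]
eef_rot: [-3.141, -0.001, 1.619]
wrist_force: [0.2, -0.6, 0.2]
width: 50.2
grasp_force: 0.0
```

```bash
python3 -m pendant '[[[-50,21.5,0],[0,0,0],50],[[-50,21.5,0],[0,0,0],50],[[-50,21.5,0],[0,0,0],50],[[-50,21.5,0],[0,0,0],50],[[-50,21.5,0],[0,0,0],50],[[-50,21.5,0],[0,0,0],50],[[-50,21.5,0],[0,0,0],50],[[-50,21.5,0],[0,0,0],50],[[-50,21.5,0],[0,0,0],50],[[-50,21.5,0],[0,0,0],50]]'
```

```text
time_s: 2.7
eef_pos: [493.2, 32.2, 257.9]
eef_rot: [3.141, -0.0, 1.616]
wrist_force: [0.1, -0.4, 0.2]
width: 50.1
grasp_force: 0.0
```

```bash
python3 -m pendant '[[[-45,20,0],[0,0,0],50],[[-45,20,0],[0,0,0],50],[[-40,16,0],[0,0,0],50],[[0,0,0],[0,0,0],50],[[0,0,0],[0,0,0],50],[[0,0,0],[0,0,0],50]]'
python3 - <<'E'
from h import *
c=cap("top"); im=c["img"][100:220,240:420,::-1]; cv2.imwrite("pics/t2.png",cv2.resize(im,None,fx=4,fy=4))
print(readout.observe()["eef_pos"],readout.observe()["eef_rot"])
E
```

```text
time_s: 3.45
eef_pos: [553.4, -92.1, 257.7]
eef_rot: [-3.141, -0.001, 1.615]
wrist_force: [0.3, -0.6, -0.1]
width: 50.2
grasp_force: 0.0
[553.47225575 -92.19401615 257.75813541] [-3.14132110e+00 -9.36173684e-04  1.61500463e+00]
```

View pics/t2.png

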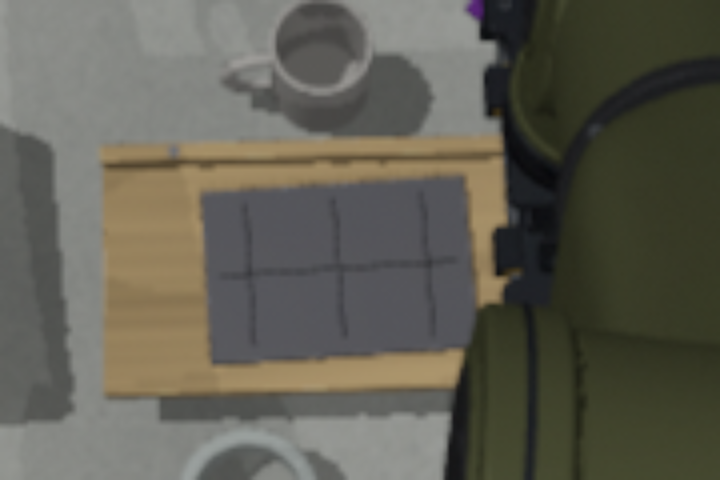

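The board is unmoved, and the gripper is just beyond its -y edge at about x=490 in the crop. I'll back off 16 mm and descend.

```bash
python3 -m pendant '[[[-16,8,0],[0,0,0],50],[[0,0,40],[0,0,0],50],[[0,0,45],[0,0,0],50],[[0,0,40],[0,0,0],50],[[0,0,25],[0,0,0],50],[[0,0,8],[0,0,0],50],[[0,0,0],[0,0,0],50],[[0,0,0],[0,0,0],50]]'
```

```text
time_s: 4.5
eef_pos: [563.3, -109.9, 100.8]
eef_rot: [3.139, 0.001, 1.612]
wrist_force: [-0.4, -0.3, 1.0]
width: 50.0
grasp_force: 0.0
```

```bash
python3 -m pendant '[[[0,0,5],[0,0,0],50],[[0,0,2],[0,0,0],50],[[0,0,2],[0,0,0],50],[[0,0,0],[0,0,0],50],[[0,0,0],[0,0,0],50]]'
```

```text
time_s: 5.12
eef_pos: [562.4, -109.5, 90.7]
eef_rot: [3.142, -0.0, 1.612]
wrist_force: [0.2, -0.6, 0.5]
width: 50.2
grasp_force: 0.0
```

```bash
python3 -m pendant '[[[6,0,0],[0,0,0],50],[[6,0,0],[0,0,0],50],[[6,0,0],[0,0,0],50],[[6,0,0],[0,0,0],50],[[6,0,0],[0,0,0],50],[[6,0,0],[0,0,0],50],[[6,0,0],[0,0,0],50],[[6,0,0],[0,0,0],50],[[6,0,0],[0,0,0],50],[[6,0,0],[0,0,0],50]]'
python3 -m pendant '[[[6,0,0],[0,0,0],50],[[6,0,0],[0,0,0],50],[[6,0,0],[0,0,0],50],[[6,0,0],[0,0,0],50],[[3,0,0],[0,0,0],50],[[0,0,0],[0,0,0],50]]'
python3 - <<'E'
from h import *
c=cap("top"); im=c["img"][100:220,240:420,::-1]; cv2.imwrite("pics/t3.png",cv2.resize(im,None,fx=4,fy=4))
E
```

```text
time_s: 6.38
eef_pos: [560.0, -49.1, 90.7]
eef_rot: [3.141, -0.0, 1.612]
wrist_force: [0.5, -1.1, -0.4]
width: 50.5
grasp_force: 0.6
time_s: 7.12
eef_pos: [558.8, -21.9, 90.7]
eef_rot: [-3.142, -0.001, 1.612]
wrist_force: [0.2, -0.5, -0.3]
width: 49.7
grasp_force: 0.0
```

View pics/t3.png

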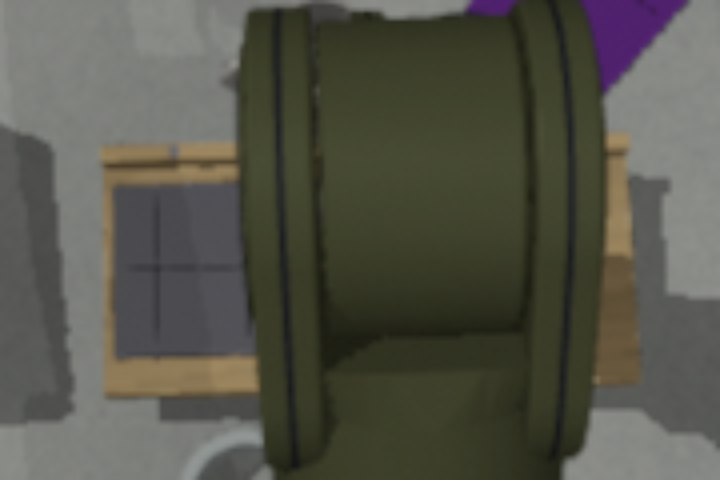

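The board has slid and squared up. Its leading edge is at crop x≈113 and the ledge end is at ≈103. I'll measure the gap.

```bash
cat >> h.py <<'E'
U=np.array([-.0396,.9992])
def ends(c,rows,z0=(76,70)):
    """along-ledge position of left (+y) edges of board and ledge, sub-pixel by gradient, per row"""
    hsv=cv2.cvtColor(c["img"],cv2.COLOR_RGB2HSV)
    w,g=masks(c); out=[]
    for r in rows:
        S=hsv[r].astype(float)
        def cross(m,x0,x1):
            x=np.flatnonzero(m[r,x0:x1]); 
            return x[0]+x0-.5 if len(x) else np.nan
        out.append((cross(w,255,300),cross(g,246,320)))
    return out
E
python3 - <<'E'
from h import *
c=cap("top")
for r in(150,155,160,165,170,175,180,185,192):
    (a,b),=ends(c,[r]); print(r,a,b, "ledge s",round(ray(c,(a,r),70)@U,1),"board s",round(ray(c,(b,r),76)@U,1))
E
```

```text
150 265.5 245.5 ledge s 153.6 board s 207.1
155 265.5 245.5 ledge s 153.7 board s 207.1
160 265.5 245.5 ledge s 153.8 board s 207.0
165 265.5 245.5 ledge s 153.8 board s 207.0
170 265.5 245.5 ledge s 153.9 board s 206.9
175 265.5 245.5 ledge s 154.0 board s 206.9
180 265.5 245.5 ledge s 154.1 board s 206.9
185 265.5 245.5 ledge s 154.2 board s 206.8
192 265.5 245.5 ledge s 154.3 board s 206.8
```

The grey mask caught the bench here, so I'll use the viewed edge. The board edge at column 268.2 gives s≈147, against the ledge end at s≈154 (155 from the ledge model). The overhang is about -7 mm. I'll push 45 mm more and measure again with a tighter mask.

```bash
python3 -m pendant '[[[5,0,0],[0,0,0],50],[[5,0,0],[0,0,0],50],[[5,0,0],[0,0,0],50],[[5,0,0],[0,0,0],50],[[5,0,0],[0,0,0],50],[[5,0,0],[0,0,0],50],[[5,0,0],[0,0,0],50],[[5,0,0],[0,0,0],50],[[3,0,0],[0,0,0],50],[[2,0,0],[0,0,0],50]]'
python3 -m pendant '[[[0,0,0],[0,0,0],50],[[0,0,0],[0,0,0],50]]'
python3 - <<'E'
from h import *
c=cap("top"); im=c["img"][100:220,220:400,::-1]; cv2.imwrite("pics/t4.png",cv2.resize(im,None,fx=4,fy=4))
V=cv2.cvtColor(c["img"],cv2.COLOR_RGB2HSV)
print(V[165,240:275].tolist())
E
```

```text
time_s: 8.48
eef_pos: [557.0, 22.6, 90.7]
eef_rot: [3.142, 0.0, 1.612]
wrist_force: [0.7, -1.6, 0.4]
width: 50.1
grasp_force: 0.8
time_s: 8.72
eef_pos: [557.0, 22.8, 90.7]
eef_rot: [-3.142, -0.001, 1.612]
wrist_force: [0.5, 0.0, -0.4]
width: 50.0
grasp_force: 0.0
[[45, 6, 89], [50, 9, 89], [60, 6, 88], [50, 8, 90], [40, 8, 91], [40, 9, 86], [50, 10, 76], [45, 7, 75], [50, 10, 76], [45, 7, 75], [45, 7, 75], [105, 7, 77], [120, 12, 82], [126, 16, 81], [120, 13, 80], [120, 13, 81], [120, 16, 82], [120, 13, 80], [114, 16, 81], [120, 10, 79], [114, 16, 80], [120, 16, 78], [114, 18, 71], [113, 14, 71], [120, 13, 80], [120, 13, 78], [30, 4, 64], [35, 86, 59], [34, 86, 65], [33, 85, 66], [34, 90, 65], [34, 89, 66], [33, 86, 65], [33, 86, 65], [34, 75, 58]]
```

View pics/t4.png

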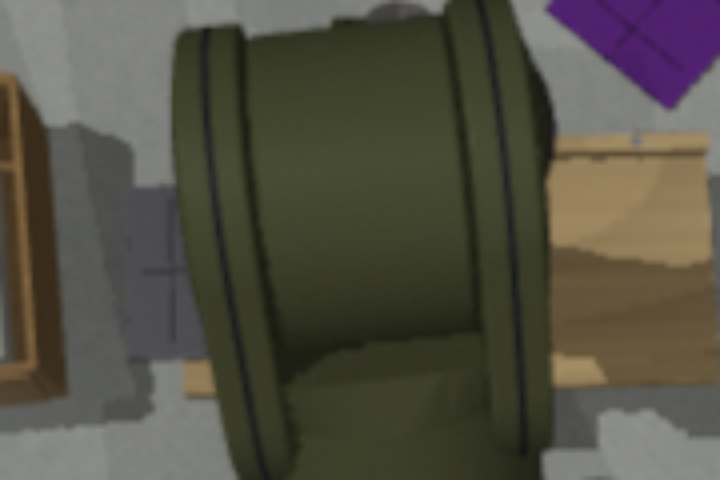

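The board's leading edge is now at column ≈251 and the ledge end at ≈266 (crop x 130 and 184), so the overhang is about 38 mm and the board is straight. I'll nudge 2 mm, then back off and lift clear.

```bash
python3 -m pendant '[[[1,0,0],[0,0,0],50],[[1,0,0],[0,0,0],50],[[0,0,0],[0,0,0],50],[[0,0,0],[0,0,0],50],[[-6,0,0],[0,0,0],50],[[-15,0,0],[0,0,0],50],[[-15,0,-10],[0,0,0],50],[[-5,0,-40],[0,0,0],50],[[0,0,-50],[0,0,0],50],[[0,0,-50],[0,0,0],50]]'
python3 -m pendant '[[[-50,0,0],[0,0,0],50],[[-50,0,0],[0,0,0],50],[[-40,0,0],[0,0,0],50],[[0,0,0],[0,0,0],50],[[0,0,0],[0,0,0],50],[[0,0,0],[0,0,0],50]]'
python3 - <<'E'
from h import *
c=cap("top");s=cap("scene"); 
vis=[]
for n,cc,roi in(("top",c,(240,125,412,205)),("scene",s,(255,150,395,270))):
    hsv=cv2.cvtColor(cc["img"],cv2.COLOR_RGB2HSV);H,S,V=cv2.split(hsv)
    m=((H>100)&(H<140)&(S<60)&(V<105)).astype(np.uint8)*255
    w,_=masks(cc); x0,y0,x1,y1=roi
    cb=big(m,roi); rb,bb=rect(cc,cb,76)
    print(n,"board",np.round(rb[0]),np.round(rb[1]),round(rb[2],1),"s max",np.round(np.sort(bb@U),1))
    im=cc["img"][:,:,::-1].copy(); cv2.drawContours(im,[cb],-1,(0,0,255),1)
    both=np.hstack([cc["img"][y0:y1,x0:x1,::-1],im[y0:y1,x0:x1]]); vis.append(cv2.resize(both,(640,int(both.shape[0]*640/both.shape[1])),interpolation=cv2.INTER_NEAREST))
cv2.imwrite("pics/f.png",np.vstack(vis)[:600])
E
```

```text
time_s: 10.02
eef_pos: [558.3, -18.3, 242.9]
eef_rot: [3.141, 0.0, 1.61]
wrist_force: [0.2, 1.2, -0.7]
width: 50.2
grasp_force: 0.0
time_s: 10.78
eef_pos: [564.4, -155.0, 240.9]
eef_rot: [3.142, -0.001, 1.614]
wrist_force: [0.3, 0.6, 0.8]
width: 49.9
grasp_force: 0.0
top board [557. 126.] [120. 177.] 2.3 s max [ 15.5  15.5 192.2 192.2]
scene board [558. 125.] [115. 175.] 2.9 s max [ 14.3  15.6 189.4 190.6]
```

View pics/f.png

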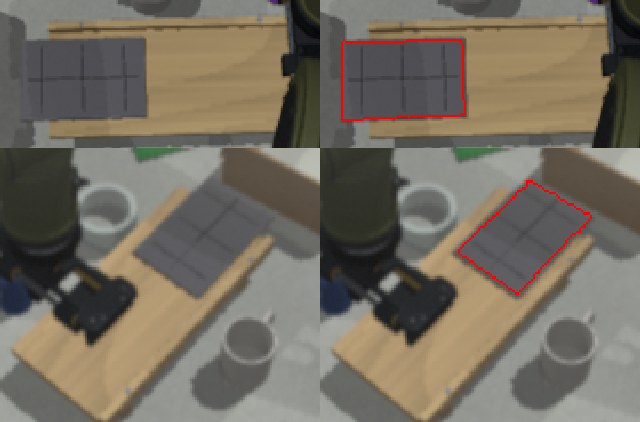

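The board lies straight on the ledge with yaw 2.3°, matching the ledge. Its leading edge is at s≈194 against the ledge end at ≈154.5, so the overhang is about 39 mm. The tape roll and the mug are in place in the picture and the arm is clear, so I'm handing in.

```bash
python3 -c "from workcell import ticket; print(ticket.close_job())"
```

```text
the job is handed in; nothing more can be done
None
```

The grey board now sticks out about 39 mm past the carton end of the ledge (by camera measurement) and lies straight along it; it was only pushed, the arm is clear of everything, and the job is handed in.

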